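# Flip the knife sharpener's cover open and switch it on

## Task

Get the knife sharpener ready: push its hinged dust cover up by the lip and over until it rests open by itself, take your finger away, then press the marked end of the rocker switch inside fully down. Nothing is to be picked up: do not lift or shove the sharpener about, keep the wooden recipe box shut, and leave the other things on the worktop where they stand.

Things in the scene. Friction and masses are not known exactly. Their poses are not given: they have to be found in the camera images.
- sharpener: Knife sharpener, a low grey box with a white hinged cover: 120 (x) x 190 (y) x 70 mm high without cover, 1.7 kg, loose; wider and lower than the recipe box. Origin: centre of its underside; the lip faces its -x. Walls 4 mm; deck inside 50 mm up, with a steel sharpening head (centre y = +52, 96 x 56 mm, top at 61 mm) and a black rocker switch (pivot at x -15, y -35, z 56 mm).
- cover (a joint): Hinge angle of the sharpener's cover, rad: 0 shut, grows as the front is raised, stops at 1.85 (leaning back). A flat plate 6 mm thick, 124 mm from hinge to front edge, 194 mm wide, about 120 g, nearly frictionless: it falls shut until it is past upright (about 1.5) and falls open by itself beyond that.
- cover_hinge (a point): Middle of the cover's hinge line, at the top of the sharpener's back wall: 60 mm behind the sharpener's origin (+x), 70 mm above the worktop. The hinge axis runs along the sharpener's y.
- cover_lip (a point): Middle of the lower outer edge of the cover's thumb lip, 148 mm from the hinge; moves with the cover. The lip is a tongue 64 mm wide and 8 mm thick on the front edge of the cover; shut, its underside is 70 mm above the worktop and juts 28 mm out of the sharpener's front wall, free underneath.
- rocker (a joint): Angle of the rocker switch, rad: 0 off (marked end, on the sharpener's -y side, stands high), 0.36 on (marked end fully down). It stays where it is left; about 2 N at the marked spot moves it.
- rocker_on (a point): Where to press the rocker: on its upper face at the marked end (small steel dot), 20 mm from the pivot, moves with it. The rocker's face is 60 mm (along the sharpener's y) x 26 mm; this spot is about 64 mm above the worktop when off and 57 mm when on.
- recipe_box: Wooden recipe box, 100 x 130 x 98 mm with its lid, 1.3 kg, loose; narrower and taller than the sharpener, with a similar lip on its lid in front (its -x side). Must stay shut. Origin: centre of its underside.
- recipe_lid (a joint): Angle of the recipe box's lid, rad: 0 shut.
- spice_jar: Spice jar, 41 mm across, 105 mm high, between the two boxes; origin at the centre of its underside. Leave alone.
- lemon: Lemon, 71 x 53 x 51 mm, in front of the boxes; origin under its centre. Leave alone.
- garlic: Garlic bulb, 53 mm, in front of the boxes; origin under its centre. Leave alone.
- onion: Red onion, 84 x 81 x 82 mm, on the chopping board at the right; origin under its centre. Leave alone.
- mug: Striped mug, 88 x 118 x 92 mm, at the left; origin at the centre of its underside. Leave alone.

How it is judged:
By the outcome, as a careful person would: the job done as asked, in the order asked, and still so for the second after the job is handed in, with the robot touching nothing.
It also fails if it takes over 48 s, if anything falls off the work surface, if the arm or the gripper's body presses on something with over 40 N, if the wrist force passes 120 N, or if a joint passes its speed limit or range.

## Robot

A 6-joint arm with a two-finger parallel gripper is mounted at the origin on the work surface; the furniture and walls round the work are solid. World frame = base frame: x ahead of the robot, y to its left, z up, the work surface at z = 0. Lengths are in mm, angles in rad, forces in N, time in s.
With the tool pointing down it reaches from about 300 to 950 mm from the base axis. Payload 3.1 kg.
Tool frame: the origin (TCP) lies at the very end of the fingers, on their centre line; the grasp point (between the pads) lies 19 mm behind it; z points along the fingers, y is the line along which they close (so a half turn about z gives the same grasp; the last joint's range is limited). The gripper opens to 85 mm and grips with 20 to 120 N. Pads are 22 mm wide; open, the fingers measure 114 mm over their backs; the gripper's body (76 mm by 85 mm) begins 54 mm behind the grasp point. The pads swing forward as they close: fully open they stand 13 mm farther back than shut.
Start: joints at [1.088, 0.308, 1.634, -0, 1.2, -0.07], TCP at [250.76, 572.496, 231.272] pointing down, gripper open.
Joint ranges: [-3.06, 3.06], [-0.79, 1.96], [0.05, 2.63], [-1.19, 4.34], [0.05, 2.64], [-2.94, 2.94]. Speed limits (rad/s): [2.79, 2.79, 3.14, 3.14, 3.14, 3.14].

## Interface

Orientations are given as a unit quaternion [w, x, y, z].
In Python, from workcell import manip, viewer, order gives the robot as it stands.
- The arm moves only by the shell command python3 -m crank 'ROWS'. ROWS is JSON, a list that holds one entry, the list of rows, each a list of 5 numbers: the shift along the tool's x, y, z in units of 30 mm (1.0 is 30 mm), then the turn about the tool's z in units of 8 degrees (1.0 is 8 degrees), then the finger opening in mm, from 0 to 85.4. In form: [[[x, y, z, roll, hand], ...]]. A call has 1 to 10 rows; each row is the pose to reach, as a shift and turn from the pose commanded when the call began, along the tool's axes at that moment; what a row does not reach only later rows make up. A row lasts 1/8 s, in which the tool goes at most 62.5 mm and 10.7 degrees, less where a joint would pass 70% of its speed; a pose out of reach is approached as far as the arm can. A call with a gripper value outside its range is refused whole. The fingers move at their own pace and stop on an object; the grip force is fixed at half the most. Time passes only in rows, so rows that repeat a pose let the fingers close. It gives the time, the measured TCP pose, the force, the opening and the grip force at its end, in the units of the state.
- manip.read_state(): the state, without advancing time (a new reading comes with each control period).
- viewer.capture(name): name is "scene" or "top" or "wrist"; returns a dict with "color" (480x640x3 uint8, blue, green, red), "depth" (480x640 float32, mm along the optical axis (not along the pixel's ray), 0 where there is no reading), "fx", "fy", "cx", "cy" (pixels), "distortion" ([k1, k2, p1, p2, k3] as OpenCV has them; the pictures are not rectified), "origin" and "orientation" of the camera in the world; the wrist camera has in their place "hand_eye" (4x4, takes a point from camera to tool coordinates, whose origin is the TCP and whose axes are the flange's). Camera axes: x right, y up, looking along -z (the intrinsics and any distortion apply to the point x, -y, -z); pixel columns grow to the right and rows downward; lengths in mm; the calibration is good to about 2 mm. A picture is of the moment at which its call begins: read the wrist's pose just before it.
- order.job_done(): hands the job in; it is judged then, once.
The state is a dict: "clock": time; "joint_positions": joint angles; "joint_vel": joint speeds; "joint_torque": joint torques, N m; "ee_pos": TCP position; "orientation": TCP orientation; "wrist_force": force on the tool from outside, world axes, zero at the start; "wrist_torque": the same for the moment, N m; "finger_gap": finger opening in mm; "grasp_force": force on a finger pad.
Only numpy, scipy, OpenCV 4.12 (cv2) and the standard library are available. Lean on these libraries where they do the work, as an engineer would, in place of code of your own. Each camera call takes 0.05 s, during which the arm holds its last target. There are 200 camera calls.

## Working session

There is one attempt and no reset: what is moved stays moved. The work goes in short steps, Python scripts to look and compute and a shell command to move; the robot and the scene stay as the last step left them, time stands still between calls to the robot, and variables do not carry over. Pictures are saved under pics/ and viewed, at most 10 in all, crops included, and the job is handed in when it is done.

```bash
ls; mkdir -p pics; cat > h.py <<'E'
import numpy as np, cv2
from scipy.spatial.transform import Rotation as R
from workcell import manip, viewer, order
def q2R(q): return R.from_quat([q[1],q[2],q[3],q[0]]).as_matrix()
def cap(name):
    s=manip.read_state(); c=viewer.capture(name)
    if name=="wrist":
        H=np.array(c["hand_eye"]); Rt=q2R(s["orientation"]); t=np.array(s["ee_pos"])
        c["Rm"]=Rt@H[:3,:3]; c["t"]=Rt@H[:3,3]+t
    else:
        c["Rm"]=q2R(c["orientation"]); c["t"]=np.array(c["origin"])
    return c
def pts(c,uv,d=None):
    "world points of pixels from depth"
    uv=np.array(uv,float).reshape(-1,2)
    K=np.array([[c["fx"],0,c["cx"]],[0,c["fy"],c["cy"]],[0,0,1]])
    n=cv2.undistortPoints(uv.reshape(-1,1,2),K,np.array(c["distortion"],float)).reshape(-1,2)
    if d is None: d=c["depth"][uv[:,1].astype(int),uv[:,0].astype(int)]
    d=np.asarray(d,float)
    p=np.c_[n[:,0]*d,-n[:,1]*d,-np.ones(len(n))*d]
    return p@c["Rm"].T+c["t"]
def plane(c,uv,z):
    a=pts(c,uv,np.ones(len(np.array(uv).reshape(-1,2))))-c["t"]
    return c["t"]+a*((z-c["t"][2])/a[:,2:3])
def cloud(c):
    u,v=np.meshgrid(np.arange(640),np.arange(480))
    return pts(c,np.c_[u.ravel(),v.ravel()]).reshape(480,640,3)
E
python3 - <<'E'
from h import *
for n in ("scene","top"):
    c=cap(n); cv2.imwrite(f"pics/{n}0.png",c["color"]); np.save(f"pics/{n}0.npy",cloud(c)); print(n,c["t"],c["Rm"][:,2],(c["depth"]>0).mean())
s=manip.read_state(); print(s)
E
```

```text
pics
scene [-317.35248509 -592.76452597  886.01482247] [-0.61844409 -0.46745665  0.63167333] 0.9882356770833334
top [ 329.9108136    -9.52420696 1194.23977615] [-0.11597516  0.00904964  0.99321089] 0.9959114583333334
{'clock': 0.1, 'joint_positions': array([ 1.08837275e+00,  3.08892685e-01,  1.63506007e+00,  1.31655781e-05,
        1.19971768e+00, -6.96941089e-02]), 'joint_vel': array([-1.06903213e-03, -5.75307099e-05, -3.65232134e-03, -4.97819447e-04,
       -1.50264462e-03, -3.35120424e-04]), 'joint_torque': array([-4.24860636e-04, -4.16403902e+01, -2.77645308e+01, -9.29018313e-06,
        3.90426867e-03, -2.59838453e-05]), 'ee_pos': array([250.36450314, 571.84598458, 230.17726232]), 'orientation': array([-2.89065359e-04,  2.04905359e-01,  9.78781239e-01, -9.97880935e-04]), 'wrist_force': array([ 0.14092754, -0.29782317,  0.58005815]), 'wrist_torque': array([-0.01228434, -0.0169369 , -0.05145073]), 'grasp_force': 0.0, 'finger_gap': 85.60937821659542}
```

View pics/scene0.png

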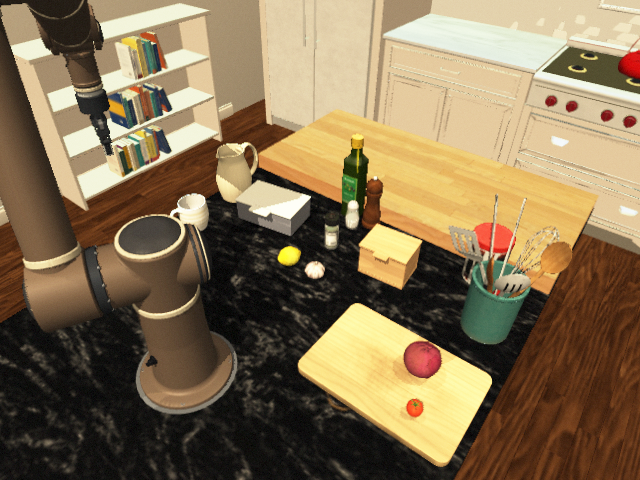

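View pics/top0.png

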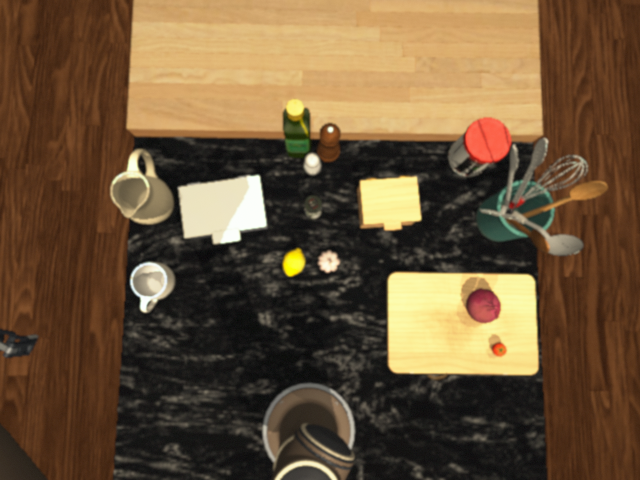

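The top view shows the white cover at about (180–267, 177–240), with its lip at (227, 236). The jug is to its left at (145, 195), the spice jar at (313, 207), the lemon at (293, 262) and the mug at (152, 283). Next I measure the cover and its lip.

```bash
python3 - <<'E'
from h import *
P=np.load("pics/top0.npy"); im=cv2.imread("pics/top0.png")
hsv=cv2.cvtColor(im,cv2.COLOR_BGR2HSV)
m=((P[...,2]>60)&(P[...,2]<95)).astype(np.uint8)
m[:, :172]=0; m[:,285:]=0; m[:165]=0; m[255:]=0
m=cv2.morphologyEx(m,cv2.MORPH_OPEN,np.ones((3,3)))
n,l,st,ce=cv2.connectedComponentsWithStats(m); k=1+st[1:,4].argmax(); m=(l==k).astype(np.uint8)
q=P[m>0]; print(len(q),np.percentile(q[:,2],[5,50,95]))
body=cv2.morphologyEx(m,cv2.MORPH_OPEN,np.ones((35,35)))
uv=np.argwhere(body)[:,::-1]
w=plane(cap("top"),uv,76)[:,:2].astype(np.float32)
r=cv2.minAreaRect(w); print("cover rect",r); print(cv2.boxPoints(r))
lm=cv2.morphologyEx(m&(1-cv2.dilate(body,np.ones((3,3)))),cv2.MORPH_OPEN,np.ones((5,5)))
uv=np.argwhere(lm)[:,::-1]; w=plane(cap("top"),uv,76)[:,:2].astype(np.float32)
print("lip",cv2.minAreaRect(w),w.mean(0)); print(cv2.boxPoints(cv2.minAreaRect(w)))
# heights around
for nm,(u,v) in dict(wood=(300,100),jug=(145,195),jar=(313,207),box=(390,200),oil=(295,108),salt=(313,163),mug=(152,283),lemon=(293,262)).items(): print(nm,P[v,u].round())
print("wood front edge",P[130,200].round(),P[140,200].round())
E
```

```text
4556 [70.92916043 74.56128098 78.09803097]Traceback (most recent call last):
  File "<stdin>", line 11, in <module>
  File "h.py", line 23, in plane
    a=pts(c,uv,np.ones(len(np.array(uv).reshape(-1,2))))-c["t"]
      ~~~^^^^^^^^^^^^^^^^^^^^^^^^^^^^^^^^^^^^^^^^^^^^^^^
  File "h.py", line 17, in pts
    n=cv2.undistortPoints(uv.reshape(-1,1,2),K,np.array(c["distortion"],float)).reshape(-1,2)
      ~~~~~~~~~~~~~~~~~~~^^^^^^^^^^^^^^^^^^^^^^^^^^^^^^^^^^^^^^^^^^^^^^^^^^^^^^
cv2.error: OpenCV(4.12.0) /io/opencv/modules/calib3d/src/undistort.dispatch.cpp:347: error: (-215:Assertion failed) CV_IS_MAT(_src) && CV_IS_MAT(_dst) && (_src->rows == 1 || _src->cols == 1) && (_dst->rows == 1 || _dst->cols == 1) && _src->cols + _src->rows - 1 == _dst->rows + _dst->cols - 1 && (CV_MAT_TYPE(_src->type) == CV_32FC2 || CV_MAT_TYPE(_src->type) == CV_64FC2) && (CV_MAT_TYPE(_dst->type) == CV_32FC2 || CV_MAT_TYPE(_dst->type) == CV_64FC2) in function 'cvUndistortPointsInternal'
```

```bash
python3 - <<'E'
from h import *
P=np.load("pics/top0.npy"); im=cv2.imread("pics/top0.png"); c=cap("top")
m=((P[...,2]>60)&(P[...,2]<95)).astype(np.uint8)
m[:, :172]=0; m[:,285:]=0; m[:165]=0; m[255:]=0
m=cv2.morphologyEx(m,cv2.MORPH_OPEN,np.ones((3,3)))
m=cv2.morphologyEx(m,cv2.MORPH_CLOSE,np.ones((9,9)))
n,l,st,ce=cv2.connectedComponentsWithStats(m); k=1+st[1:,4].argmax(); m=(l==k).astype(np.uint8)
print(st[k])
el=cv2.getStructuringElement(cv2.MORPH_ELLIPSE,(33,33))
body=cv2.morphologyEx(m,cv2.MORPH_OPEN,el)
def rect(mm):
    uv=np.argwhere(mm)[:,::-1]
    w=plane(c,uv,75)[:,:2].astype(np.float32); r=cv2.minAreaRect(w); print(r,w.mean(0),"\n",cv2.boxPoints(r))
rect(body)
lm=cv2.morphologyEx(m&(1-cv2.dilate(body,np.ones((3,3)))),cv2.MORPH_OPEN,np.ones((4,4)))
n,l,st,ce=cv2.connectedComponentsWithStats(lm); print(st)
rect(l==1+st[1:,4].argmax())
for nm,(u,v) in dict(wood=(300,50),jug=(145,195),jar=(313,207),box=(390,200),oil=(295,108),salt=(313,163),mug=(152,283),lemon=(293,262)).items(): print(nm,P[v,u].round())
print("wood",P[128,200].round(),P[142,200].round())
o=im.copy(); o[body>0,1]=0; o[lm>0,0]=0; cv2.imwrite("pics/m.png",cv2.resize(o[150:270,150:310],None,fx=4,fy=4))
c=cap("wrist"); H=np.array(c["hand_eye"]); print("handeye",H.round(2).tolist())
E
```

```text
[ 178  176   88   68 4598]
((518.1087646484375, 210.2343292236328), (149.4003143310547, 196.13937377929688), 8.258867263793945) [525.1939  211.68002] 
 [[430.096   296.55658]
 [458.2706  102.45135]
 [606.1215  123.91208]
 [577.9469  318.0173 ]]
[[     0      0    640    480 307144]
 [   257    177      4      4     16]
 [   263    224      4      4     16]
 [   185    234      5      5     24]]
((456.83795166015625, 290.88592529296875), (9.75308609008789, 9.346901893615723), 2.545334577560425) [456.63724 291.0699 ] 
 [[451.75867 295.33823]
 [452.17377 286.00052]
 [461.91724 286.43362]
 [461.50214 295.77133]]
wood [933.  34.  55.]
jug [566. 418.   9.]
jar [525.  -4. 107.]
box [ 545. -184.   99.]
oil [699.  34. 265.]
salt [635.  -3.  83.]
mug [347. 390.   5.]
lemon [400.  42.  51.]
wood [728. 277.  51.] [708. 288.   2.]
handeye [[0.0, 0.95, 0.31, 77.69], [1.0, -0.0, -0.0, -0.28], [-0.0, 0.31, -0.95, -143.49], [0.0, 0.0, 0.0, 1.0]]
```

View pics/m.png

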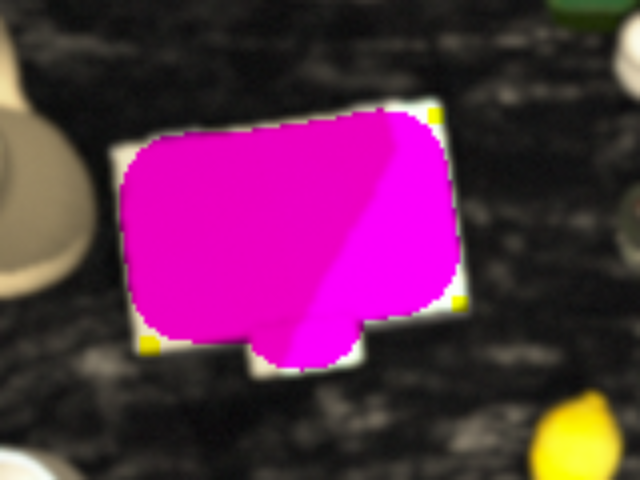

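The lip juts −x from the cover, whose outline is 149 × 196 mm against the expected 148 × 194. That puts the yaw at 8.3°, the hinge middle at about (592, 221), the lip edge at (446, 200) and the rocker spot at (525, 156). The tool always points down, so I'll straddle the lip's sides lightly with the fingers and swing it along its arc. First I move above the lip.

```bash
python3 -m crank '[[[-1.1,-0.9,0,-0.5,85],[-2.5,-1.9,0,-1,85],[-4,-3.1,0,-2,85],[-5.5,-4.3,0.4,-3,85],[-7,-5.4,0.8,-4,85],[-8.5,-6.6,1.2,-4,85],[-10,-7.8,1.6,-4,85],[-11.1,-8.6,2,-4,85],[-11.1,-8.6,2,-4,85],[-11.1,-8.6,2,-4,85]]]'
python3 - <<'E'
from h import *
s=manip.read_state(); print(s["ee_pos"],q2R(s["orientation"]).round(3).tolist(),s["joint_positions"].round(2),s["clock"])
c=cap("wrist"); cv2.imwrite("pics/w1.png",c["color"]); np.save("pics/w1.npy",cloud(c))
E
```

```text
clock: 1.5
ee_pos: [452.2, 202.8, 171.4]
orientation: [-0.0, -0.072, 0.997, 0.0]
wrist_force: [0.1, -0.5, 0.7]
finger_gap: 85.1
grasp_force: 0.0
[452.17778087 202.83143167 171.36373822] [[-0.99, -0.144, -0.0], [-0.144, 0.99, 0.001], [0.0, 0.001, -1.0]] [ 0.33  0.13  1.99  0.    1.03 -1.38] 1.5
```

View pics/w1.png

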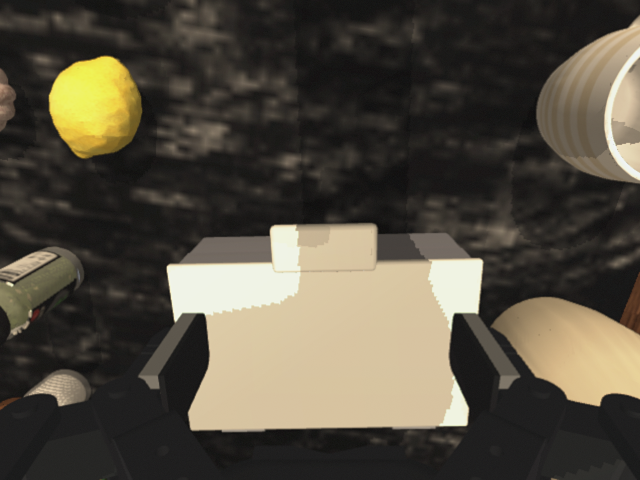

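The wrist view shows the lip at columns 271–377 and rows 224–271. The front edge of the cover is at row 263, and the fingers are at the lower left and right. I'll refine the lip position and the fingertip depth from this view.

```bash
python3 - <<'E'
from h import *
c=cap("wrist"); s=manip.read_state(); Rt=q2R(s["orientation"]); t=s["ee_pos"]
T=lambda w:((w-t)@Rt)
names=["lip FL","lip FR","lip BL","lip BR","plate FL","plate FR","plate BL","plate BR"]
px=[(272,226),(376,224),(272,271),(376,269),(168,265),(481,259),(190,430),(467,426)]
for n,p,z in zip(names,px,[78]*4+[76]*4):
    w=plane(c,[p],z); print(n,w.round(1)[0],"tool",T(w).round(1)[0])
P=cloud(c)
print("depth z lip",np.median(P[235:260,285:365,2]),"plate",np.median(P[300:400,250:400,2]))
L=T(P.reshape(-1,3)).reshape(P.shape)
for sl in (np.s_[310:345,180:210],np.s_[310:345,452:480]):
    q=L[sl].reshape(-1,3); q=q[(q[:,2]<30)&(q[:,2]>-60)]; print("finger tool",len(q),np.percentile(q,[1,50,99],axis=0).round(1).tolist())
E
```

```text
lip FL [449.5 168.8  78. ] tool [  7.7 -34.1  93.7]
lip FR [439.3 229.1  78. ] tool [ 8.9 27.1 93.7]
lip BL [477.9 171.8  78. ] tool [-20.8 -35.3  93.7]
lip BR [467.4 234.3  78. ] tool [-19.6  28.   93.7]
plate FL [484.1 108.4  76. ] tool [-17.7 -98.9  95.6]
plate FR [452.4 296.6  76. ] tool [-13.9  91.9  95.7]
plate BL [606.9 127.5  76. ] tool [-141.9  -98.    95.7]
plate BR [575.3 318.8  76. ] tool [-138.7   95.9   95.8]
depth z lip 78.88400877479347 plate 76.93771028171588
finger tool 874 [[-2.1, -49.3, -35.9], [9.9, -43.5, -23.2], [11.4, -42.8, -14.1]]
finger tool 901 [[-0.2, 41.3, -36.3], [10.2, 42.0, -23.9], [11.3, 48.0, -15.0]]
```

```bash
python3 -m crank '[[[0,-0.06,0.5,-0.13,85],[0,-0.12,1.4,-0.13,85],[0.03,-0.12,2.4,-0.13,85],[0.03,-0.12,3.2,-0.13,85],[0.03,-0.12,3.65,-0.13,80],[0.03,-0.12,3.65,-0.13,72],[0.03,-0.12,3.65,-0.13,67],[0.03,-0.12,3.65,-0.13,67],[0.03,-0.12,3.65,-0.13,67],[0.03,-0.12,3.65,-0.13,67]]]'
python3 - <<'E'
from h import *
c=cap("wrist"); cv2.imwrite("pics/w2.png",c["color"])
E
```

```text
clock: 2.85
ee_pos: [452.3, 199.0, 62.2]
orientation: [0.0, -0.082, 0.997, 0.0]
wrist_force: [-0.7, -0.2, -0.6]
finger_gap: 66.6
grasp_force: 0.0
```

View pics/w2.png

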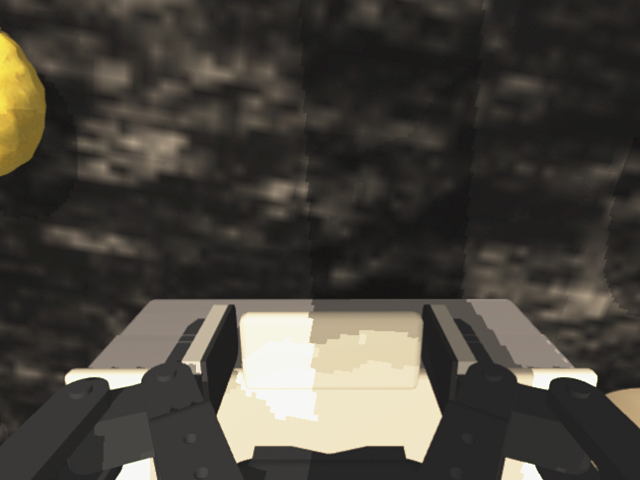

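The fingers straddle the lip (columns 238–422) nearly symmetrically, with a small gap on each side. I'll close them gently.

```bash
python3 -m crank '[[[0,0,0,0,64.5],[0,0,0,0,64.5],[0,0,0,0,63.5],[0,0,0,0,63.5]]]'; python3 -m crank '[[[0,0,0,0,62.5],[0,0,0,0,62.5]]]'
```

```text
clock: 3.4
ee_pos: [452.1, 199.5, 62.2]
orientation: [0.0, -0.082, 0.997, 0.001]
wrist_force: [-1.2, 3.6, 4.0]
finger_gap: 63.8
grasp_force: 10.7
clock: 3.65
ee_pos: [452.1, 199.5, 62.4]
orientation: [0.0, -0.082, 0.997, 0.001]
wrist_force: [-2.3, 4.1, 5.8]
finger_gap: 63.1
grasp_force: 31.7
```

```bash
python3 -m crank '[[[0,0,0,0,63.3],[-0.02,0,-0.23,0,63.3],[-0.04,0,-0.47,0,63.3],[-0.08,0,-0.7,0,63.3],[-0.12,0,-0.93,0,63.3],[-0.12,0,-0.93,0,63.3]]]'
```

```text
clock: 4.4
ee_pos: [456.1, 200.1, 89.6]
orientation: [0.001, -0.082, 0.997, 0.001]
wrist_force: [0.5, 5.2, -3.0]
finger_gap: 63.5
grasp_force: 20.6
```

```bash
python3 -m crank '[[[-0.06,0.02,-0.23,0,63.3],[-0.13,0.02,-0.45,0,63.3],[-0.21,0.02,-0.67,0,63.3],[-0.3,0.02,-0.89,0,63.3],[-0.41,0.02,-1.1,0,63.3],[-0.52,0.02,-1.31,0,63.3],[-0.64,0.02,-1.51,0,63.3],[-0.78,0.02,-1.7,0,63.3],[-0.78,0.02,-1.7,0,63.3]]]'
python3 - <<'E'
from h import *
c=cap("scene"); cv2.imwrite("pics/s2.png",cv2.resize(c["color"][120:320,150:410],None,fx=3,fy=3))
E
```

```text
clock: 5.52
ee_pos: [478.6, 203.9, 141.0]
orientation: [-0.0, -0.082, 0.997, -0.0]
wrist_force: [1.9, 3.9, -2.4]
finger_gap: 63.2
grasp_force: 19.1
```

View pics/s2.png

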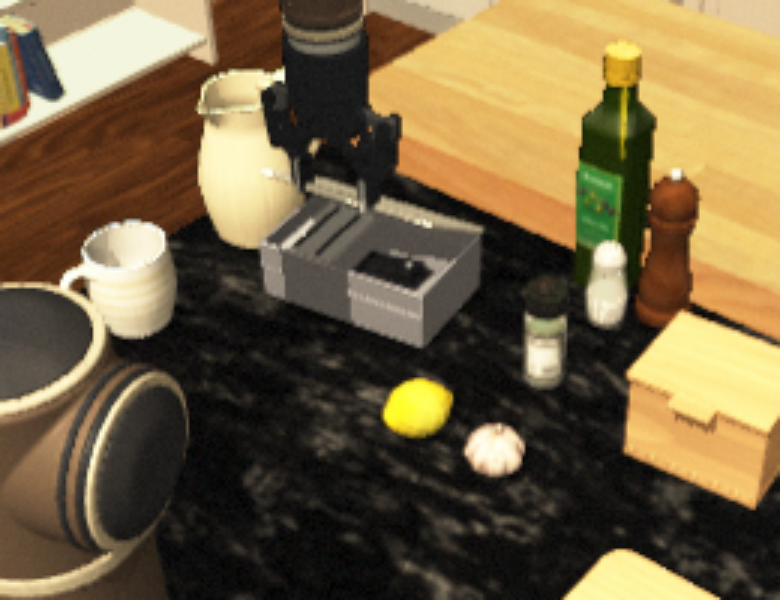

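The cover has lifted with the lip, the sharpener has stayed put, and the wrist forces are small. I'll continue the arc.

```bash
python3 -m crank '[[[-0.15,0.02,-0.19,0,63.3],[-0.3,0.02,-0.37,0,63.3],[-0.62,0.02,-0.7,0,63.3],[-0.99,0.02,-1,0,63.3],[-1.38,0.02,-1.26,0,63.3],[-1.58,0.02,-1.38,0,63.3],[-1.79,0.02,-1.49,0,63.3],[-2.01,0.02,-1.58,0,63.3],[-2.22,0.02,-1.67,0,63.3],[-2.22,0.02,-1.67,0,63.3]]]'
```

```text
clock: 6.82
ee_pos: [544.7, 215.1, 191.0]
orientation: [0.0, -0.082, 0.997, -0.0]
wrist_force: [-1.2, -3.3, 1.4]
finger_gap: 63.3
grasp_force: 17.6
```

```bash
python3 -m crank '[[[-0.22,-0.01,-0.07,0,63.3],[-0.45,-0.01,-0.14,0,63.3],[-0.68,-0.01,-0.18,0,63.3],[-0.91,-0.01,-0.23,0,63.3],[-1.15,-0.01,-0.25,0,63.3],[-1.38,-0.01,-0.27,0,63.3],[-1.62,-0.01,-0.27,0,63.3],[-1.85,-0.01,-0.27,0,63.3],[-2.2,-0.01,-0.23,0,63.3],[-2.2,-0.01,-0.23,0,63.3]]]'
python3 - <<'E'
from h import *
c=cap("scene"); cv2.imwrite("pics/s3.png",cv2.resize(c["color"][120:320,150:410],None,fx=3,fy=3))
E
```

```text
clock: 8.07
ee_pos: [610.7, 226.1, 198.2]
orientation: [0.001, -0.082, 0.997, 0.0]
wrist_force: [0.4, -2.1, 4.5]
finger_gap: 63.3
grasp_force: 18.5
```

View pics/s3.png

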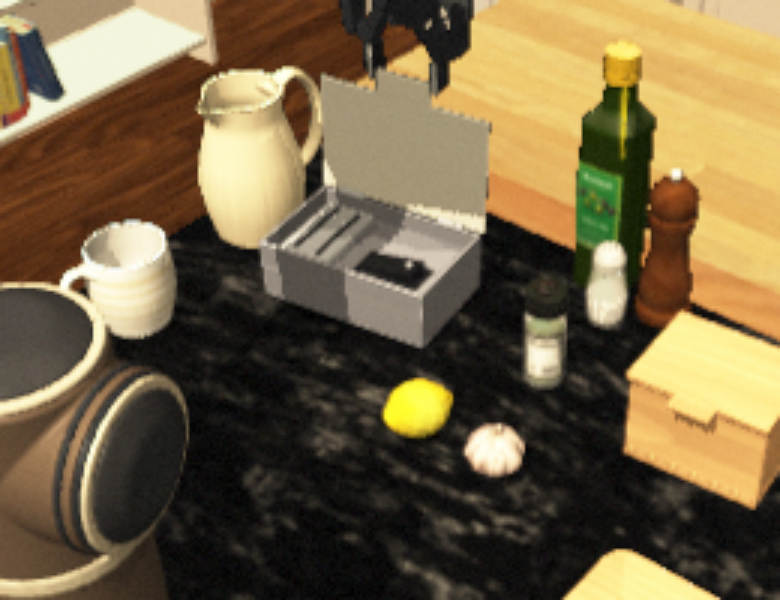

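The cover stands past upright, with the lip still between the fingers. I'll release it, rise and move back over the rocker.

```bash
python3 -m crank '[[[0,0,0,0,68],[0,0,0,0,75],[0,0,0,0,80],[0,0,-0.7,0,80],[0,0,-1.5,0,80],[1,-0.6,-1.8,0,80],[2.2,-1.3,-1.5,0,60],[3.16,-1.95,-0.5,0,30],[3.16,-1.95,0.5,0,0],[3.16,-1.95,0.9,0,0]]]'; python3 -m crank '[[[0,0,0,0,0],[0,0,0,0,0],[0,0,0,0,0],[0,0,0,0,0]]]'
python3 - <<'E'
from h import *
s=manip.read_state(); print(s["ee_pos"])
c=cap("wrist"); cv2.imwrite("pics/w4.png",c["color"])
c=cap("scene"); P=cloud(c); q=P.reshape(-1,3)
h=np.array([591.6,219.5]); x=np.array([.987,.162]); y=np.array([-.162,.987])
l=np.c_[(q[:,:2]-h)@x,(q[:,:2]-h)@y,q[:,2]-70]
k=(l[:,0]>0)&(l[:,0]<60)&(abs(l[:,1])<80)&(l[:,2]>20)&(l[:,2]<150); l=l[k]
print("cover angle",len(l),np.pi/2+np.arctan(np.polyfit(l[:,2],l[:,0],1)[0]),l[:,2].max())
E
```

```text
clock: 9.38
ee_pos: [524.7, 152.3, 170.6]
orientation: [-0.0, -0.082, 0.997, 0.0]
wrist_force: [0.8, 0.4, 0.9]
finger_gap: 6.7
grasp_force: 0.0
clock: 9.88
ee_pos: [525.9, 152.9, 171.4]
orientation: [0.001, -0.082, 0.997, 0.0]
wrist_force: [0.5, 0.1, 0.1]
finger_gap: 0.1
grasp_force: 0.0
[525.86090476 152.87999469 171.42815336]
cover angle 886 1.8504580618907913 119.68017558551469
```

View pics/w4.png

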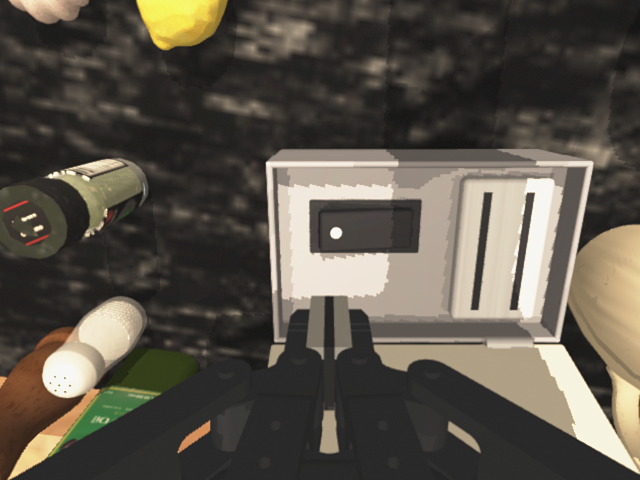

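The cover is open at 1.85 rad. The rocker sits at about (318–412, 208–248), with its steel dot at (336, 233). I'll work out where the dot is relative to the tool.

```bash
python3 - <<'E'
from h import *
s=manip.read_state(); c=cap("wrist"); Rt=q2R(s["orientation"])
g=cv2.cvtColor(c["color"],cv2.COLOR_BGR2GRAY)[220:246,325:350]; v,u=np.nonzero(g>180); uv=(u.mean()+325,v.mean()+220); print(uv,len(u))
w=plane(c,[uv],64.); print(w,"depth pt",pts(c,[uv]),"tool mm",(w-s["ee_pos"])@Rt,"units",((w-s["ee_pos"])@Rt)/30)
E
```

```text
(np.float64(335.64761904761906), np.float64(233.45714285714286)) 105
[[526.0823827 156.8006429  64.       ]] depth pt [[525.45696184 156.66108032  66.02202519]] tool mm [[ -1.18629404   3.90130548 107.04064477]] units [[-0.03954313  0.13004352  3.56802149]]
```

```bash
python3 -m crank '[[[-0.04,0.13,0.8,0,0],[-0.04,0.13,1.9,0,0],[-0.04,0.13,2.8,0,0],[-0.04,0.13,3.3,0,0],[-0.04,0.13,3.5,0,0],[-0.04,0.13,3.6,0,0],[-0.04,0.13,3.7,0,0],[-0.04,0.13,3.75,0,0],[-0.04,0.13,3.75,0,0]]]'
```

```text
clock: 11.15
ee_pos: [526.8, 156.4, 58.9]
orientation: [0.001, -0.082, 0.997, -0.0]
wrist_force: [0.7, -2.6, 3.1]
finger_gap: 0.1
grasp_force: 1.4
```

```bash
python3 -m crank '[[[0,0,0.05,0,0],[0,0,0.05,0,0]]]'; python3 -m crank '[[[0,0,0.05,0,0],[0,0,0.05,0,0]]]'
```

```text
clock: 11.4
ee_pos: [526.9, 156.4, 58.2]
orientation: [0.001, -0.082, 0.997, -0.0]
wrist_force: [-1.1, -3.8, 8.3]
finger_gap: -0.1
grasp_force: 4.7
clock: 11.65
ee_pos: [526.9, 156.4, 57.9]
orientation: [0.001, -0.082, 0.997, -0.0]
wrist_force: [-3.9, -5.0, 16.5]
finger_gap: -0.1
grasp_force: 8.5
```

The finger meets a hard stop at 16 N, so the rocker is down. I'll retract and check.

```bash
python3 -m crank '[[[0,0,-0.3,0,0],[0,0,-1,0,0],[0,0,-2,0,0],[0,0,-3,0,0],[0,0,-3.78,0,0],[0,0,-3.78,0,0],[0,0,-3.78,0,0]]]'
python3 - <<'E'
from h import *
s=manip.read_state(); c=cap("wrist"); cv2.imwrite("pics/w5.png",c["color"])
g=cv2.cvtColor(c["color"],cv2.COLOR_BGR2GRAY)
P=cloud(c); print("ee",s["ee_pos"])
h=np.array([591.6,219.5]); x=np.array([.987,.162]); y=np.array([-.162,.987])
l=np.dstack([(P[...,:2]-h)@x+60,(P[...,:2]-h)@y,P[...,2]])
k=(abs(l[...,0]+15)<9)&(abs(l[...,1]+35)<26)&(l[...,2]>48)&(l[...,2]<75); q=l[k]
a=np.polyfit(q[:,1]+35,q[:,2],1); print(k.sum(),"face slope rad",a, "z at dot",np.polyval(a,-20))
c=cap("scene"); cv2.imwrite("pics/s5.png",c["color"]); q=cloud(c).reshape(-1,3)
l=np.c_[(q[:,:2]-h)@x,(q[:,:2]-h)@y,q[:,2]-70]
k=(l[:,0]>0)&(l[:,0]<60)&(abs(l[:,1])<80)&(l[:,2]>20)&(l[:,2]<150); l=l[k]
print("cover angle",len(l),np.pi/2+np.arctan(np.polyfit(l[:,2],l[:,0],1)[0]))
E
```

```text
clock: 12.52
ee_pos: [524.8, 156.8, 167.4]
orientation: [-0.001, -0.082, 0.997, 0.0]
wrist_force: [0.4, 1.0, 0.5]
finger_gap: 0.3
grasp_force: 0.0
ee [524.82082927 156.78118107 167.37360659]
2325 face slope rad [ 0.17865759 61.53171382] z at dot 57.9585620781664
cover angle 843 1.855202171449779
```

View pics/w5.png

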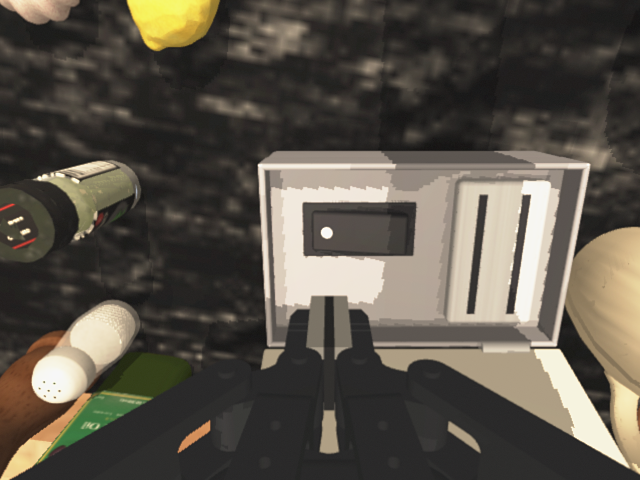

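View pics/s5.png

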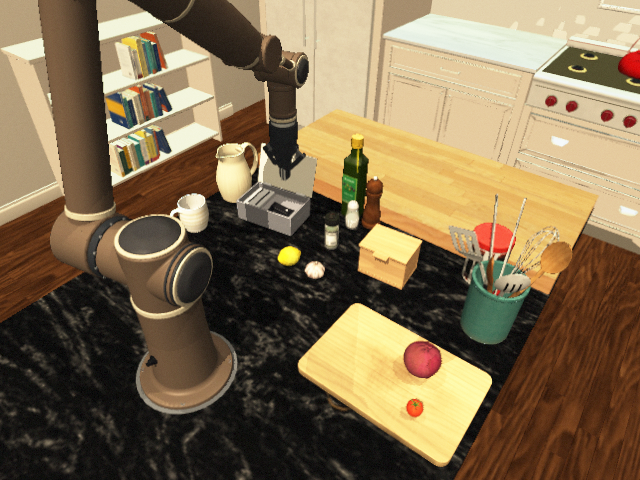

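The rocker face now slopes 0.18 rad down at the marked end (dot at (327, 232)). That is the full 0.36 rad if it started 0.18 rad the other way. The cover is open at 1.85 rad, the other things are where they were, and the gripper is clear.

```bash
python3 -c "
from workcell import order; print(order.job_done())"
```

```text
the job is handed in; nothing more can be done
None
```

The job is handed in: the cover rests open by itself at its 1.85 rad stop and the rocker's marked end is fully down. The lip was swung up held lightly between the fingers rather than pushed, because the tool only points down.

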